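Fetch the drill-guide plate from the rack and fit it on the pillar jig

ROBOT

A 6-joint arm with a two-finger parallel gripper is mounted at the origin on a cart in front of the work surface, level with it; the furniture and walls round the work are solid. World frame = base frame: x ahead of the robot, y to its left, z up, the work surface at z = 0. Lengths are in mm, angles in rad, forces in N, time in s.
With the tool pointing down it reaches from about 425 to 1125 mm from the base axis. Payload 14.9 kg.
Tool frame: the origin (TCP) lies midway between the tips of the shut fingers; the grasp point (between the pads) lies 19 mm behind it; z points along the fingers, y is the line along which they close (so a half turn about z gives the same grasp; the last joint's range is limited). The gripper opens to 91 mm and grips with 3 to 60 N. Pads are 32 mm wide; open, the fingers measure 118 mm over their backs; the gripper's body (76 mm by 178 mm) begins 60 mm behind the grasp point.
Start: joints at [-1.184, 0.379, 1.734, -0, 1.028, -0.033], TCP at [285.302, -639.235, 213.932] pointing down, gripper open.
Joint ranges: [-2.77, 2.77], [-0.74, 2.19], [0, 2.66], [-1.06, 4.2], [0.31, 2.87], [-3.08, 3.08]. Speed limits (rad/s): [1.89, 1.89, 2.39, 3.14, 3.14, 3.14].

INTERFACE

Orientations are given as [roll, pitch, yaw] about the fixed x, y, z axes, in that order (R = Rz(yaw) Ry(pitch) Rx(roll)).
In Python, from station import * gives the robot as it stands. The module is installed in compiled form; this text tells all that it offers.
- The arm moves only by the tool apply_moves, never from a script. Its arguments are lists of equal length, an entry for each row: "twist": the turn, a rotation vector about the tool's x, y, z as a fraction of full scale, a list of three; "dp": the shift along the tool's x, y, z as a fraction of full scale, a list of three; "grip": the finger opening in mm, from 0 to 91.2. A call has 1 to 20 rows; each row shifts and turns the commanded pose from where the row before left it, along the tool's axes as they then stand; what a row does not reach is not made up. Full scale, the value 1, is 25 mm for a shift and 0.1 rad for a turn. A row lasts 1/12 s, in which the tool goes at most 41.7 mm and 7.16 degrees, less where a joint would pass 70% of its speed; a pose out of reach is approached as far as the arm can. A call with a number of a shift or a turn outside -1 to 1 is refused whole. A call with a gripper value outside its range is refused whole. The fingers move at their own pace and stop on an object; "newtons" is the grip in N (left out, the last holds). Time passes only in rows, so rows that do not move let the fingers close. It gives the time, the measured TCP pose, the force, the opening and the grip force at its end, in the units of the state.
- read_state(): the state, without advancing time (a new reading comes with each control period).
- read_camera(name): name is "scene" or "top"; returns the picture (400x640x3 uint8, red, green, blue); there is no depth.
- calibration(name): a dict with "camera_matrix" (3x3 intrinsics, pixels), "world_from_camera" (4x4, takes a point from camera to world coordinates). Camera axes: x right, y up, looking along -z (the intrinsics and any distortion apply to the point x, -y, -z); pixel columns grow to the right and rows downward; lengths in mm; the calibration is good to about 2 mm. A picture is of the moment at which its call begins. calibration takes no time and is no camera call.
- sign_off(): hands the job in; it is judged then, once.
Trained networks look in the newest picture that a camera, given by its name, has taken for a name from the list of things; names that differ only in an ending like _2 or _b are one class to them, and where a whole thing is asked for, a point or a joint stands for the part that bears it (a point fixed in the world has none). Each returns a list of dicts, best first, with "conf" (0 to 1); they miss things now and then, are a little off and sometimes report something else, mostly with a low value. They report only what shows in the picture. A call takes as long as a camera call.
- trace(query, camera): "mask" (400x640 bool, what is visible of it) and "at" ([column, row] as shares, 0 to 1, of the picture: columns of its width, rows of its height, amid what is visible of it).
- spot_point(query, camera): "at" ([column, row] as shares, 0 to 1, of the picture: columns of its width, rows of its height: a listed point, or the origin of a listed thing).
The state is a dict: "clock": time; "joints": joint angles; "joint_vel": joint speeds; "joint_efforts": joint torques, N m; "tool_pos": TCP position; "orientation": TCP orientation; "wrist_force": force on the tool from outside, world axes, zero at the start; "ft_torque": the same for the moment, N m; "finger_gap": opening from 0.0 (shut) to 1.0 (fully open); "grasp_force": force on a finger pad.
Only numpy, scipy, OpenCV 4.12 (cv2) and the standard library are available. Lean on these libraries where they do the work, as an engineer would, in place of code of your own. Each camera call takes 0.05 s, during which the arm holds its last target. There are 200 camera calls.

TASK

Take the drill-guide plate (the one with the black grip) out of the dark blue bench rack: lift it over the front retaining rail before you draw it forward, without catching the rail or disturbing the spray can, the oil bottle and the caliper. Then fit it on the green pillar jig: bore over the tall pillar, held level, and lower it gently (do not let it drop) until it lies fully down and flat with its fork straddling the short locating pin, and let go.

Things in the scene. Friction and masses are not known exactly. Their poses are not given: they have to be found in the camera images.
- rack: Fixed dark blue steel rack, 205 deep (its x), 385 wide (y), 270 high. Origin on the bench under mid-width; x axis from the front (open side, facing the robot's right) to the back, z up. Lower board's top 50 mm above the bench, from x = -95 to +104 mm. Three places on it, about x = 0, y = -120, 0, +120 mm, hold plate, can and bottle in any order. Side lips at y = +-192 mm, high as the rail.
- front_rail: The rack's front retaining rail (fixed to it); origin at the middle of its top edge, 82 mm above the bench, 32 mm above the lower board. 4 mm thick, along the rack's whole front. The plate lies 10 to 26 mm behind it and must rise over it. Axes as the rack's.
- tier_edge (a point): Middle of the front lower edge of the rack's upper tier, 235 mm above the bench, 25 mm behind the places' middle (rack x = +25 mm). The tier covers the back of the lower board and carries small steel parts, so a tool cannot come straight down on the plate's grip: lean its upper end 30 to 45 degrees towards the rack's front. Axes as the rack's.
- guide_grip (a point): Centre of the black grip of the aluminium drill-guide plate (150 x 50 x 20 mm, 0.3 to 0.6 kg, balanced on the grip). Grip: 30 mm along the plate, 24 mm across (y; flat sides, grasp here), from 20 to 72 mm above the plate's underside; this point is 48 mm above it. x axis along it from fork to bore, z up. At the start the plate lies level, bore to the rack's back, within 0.1 rad of square.
- guide_bore (a point): Centre of the plate's through bore at the level of its underside, 50 mm along the plate's +x from the grip (25 mm from that end). Bore 24 mm in diameter, 30 mm long with the steel boss (38 mm across, 10 mm high) on the plate's top. Axes as guide_grip.
- guide_fork (a point): Open end of the plate's fork, between the prong tips at underside level, 75 mm along the plate's -x from the grip. The slot is 16 mm wide and 25 mm deep, open at the end. Axes as guide_grip.
- jig: Fixed green pillar drill jig; base 185 x 115 x 18 mm, a steel jaw bar clamped across it as work (top 34 mm above the bench). Origin under the base's centre on the bench; x axis from the short pin to the tall pillar (pointing away from the robot and to its left), z up.
- jig_seat (a point): Point above the jig's origin, 38 mm above the bench, where the middle of the plate's underside comes when fitted: the plate rests on two shoulders at this height (one round the pillar, one round the pin), its x axis along the jig's x. The pillar then stands 50 mm from the grip's middle and 40 mm higher than the grip's top: lean the tool to the jig's -x side to clear it. Axes as the jig's.
- pillar_tip (a point): Top of the tall vertical guide pillar, 150 mm above the bench, 50 mm along the jig's +x from its origin. Pillar 20 mm in diameter, its nose tapered over the upper 17 mm to 8 mm across.
- locating_pin (a point): Top of the short vertical locating pin, 66 mm above the bench, 64 mm along the jig's -x from its origin; 10 mm in diameter, its nose tapered over the upper 8 mm.
- spray_can_mid (a point): Mid-height of the white spray can, 66 mm in diameter, 159 mm high, loose, standing on the rack's lower board. Bystander.
- oil_bottle_mid (a point): Mid-height of the yellow oil bottle with red spout, 43 mm in diameter, 118 mm high, loose, standing on the rack's lower board. Bystander.
- caliper: Steel caliper, 68 x 220 x 7 mm, lying loose on the bench between the rack and the jig, its length towards the robot; origin at its underside's centre. Bystander.

How it is judged (in metres and radians):
On the way, in this order (a step that is already met when the one before it is completed fails the run):
1. the plate is lifted at least 25 mm off the rack's board while its grip is still behind the rail (z of guide_grip in the frame of rack above 0.123 m and x of guide_grip in the frame of rack between -0.09 and 0.1 m), for 0.1 s.
2. the plate is threaded on the tall pillar, level within 10 degrees, and still above its seat (horizontal distance between guide_bore and pillar_tip below 0.006 m and z of guide_bore in the frame of jig between 0.058 and 0.145 m and angle between guide_bore's own z axis and vertical below 0.175 rad), for 0.1 s.
At the end, for the whole second after the job is handed in: The guide plate rests on the jig's two shoulders: its bore round the tall pillar (centres within 5 mm), its underside within 2.5 mm of the seat height, level within 0.04 rad, its long axis within 0.08 rad of the jig's with the fork round the short pin, released and at rest (horizontal distance between guide_bore and pillar_tip below 0.005 m and z of guide_bore in the frame of jig below 0.0405 m and z of guide_grip in the frame of jig below 0.0885 m and x of guide_grip in the frame of jig below 0.02 m and angle between guide_grip's own z axis and vertical below 0.04 rad and angle between the x axis of guide_grip and the x axis of jig, either way round below 0.08 rad and linear speed of guide_plate below 0.02 m/s); the robot touches nothing.
It fails at once if the plate is dragged or knocked against the front rail with more than 20 N (contact force between guide_plate and front_rail above 20 N).
It fails at once if the plate drops on the pillar (faster than 0.5 m/s there) (horizontal distance between guide_bore and pillar_tip below 0.012 m and linear speed of guide_plate above 0.5 m/s).
It fails at once if the spray can is moved more than 20 mm (distance of spray_can_mid from where it was at the start of the episode above 0.02 m).
It fails at once if the oil bottle is moved more than 20 mm (distance of oil_bottle_mid from where it was at the start of the episode above 0.02 m).
It fails at once if the caliper is moved more than 20 mm (distance of caliper from where it was at the start of the episode above 0.02 m).
It also fails if it takes over 58 s, if anything falls off the work surface, if the arm or the gripper's body presses on something with over 40 N, if the wrist force passes 120 N, or if a joint passes its speed limit or range.

## Working session

There is one attempt and no reset: what is moved stays moved. The work goes in short steps, Python scripts to look and compute and a tool call to move; the robot and the scene stay as the last step left them, time stands still between calls to the robot, and variables do not carry over. Pictures are saved under pics/ and viewed, at most 10 in all, crops included, and the job is handed in when it is done.

Besides the shell and the picture viewer there is one more tool, called by a JSON object that holds its "op" and its "data". apply_moves: Moves the arm, as the interface text tells. Its arguments: {"type":"object","properties":{"twist":{"type":"array","items":{"type":"array","items":{"type":"number","minimum":-1,"maximum":1}}},"dp":{"type":"array","items":{"type":"array","items":{"type":"number","minimum":-1,"maximum":1}}},"grip":{"type":"array","items":{"type":"number"}},"newtons":{"type":"number"}},"required":["twist","dp","grip"]}

```bash
mkdir -p pics; python3 - <<'E'
from station import *
import cv2,numpy as np
for c in ["scene","top"]:
    im=read_camera(c); cv2.imwrite(f"pics/{c}0.png",im[:,:,::-1])
    k=calibration(c); print(c,np.round(k["camera_matrix"],1).tolist(),np.round(k["world_from_camera"],3).tolist(),[x for x in k])
    for q in ["guide_grip","guide_bore","guide_fork","jig","jig_seat","pillar_tip","locating_pin","spray_can_mid","oil_bottle_mid","caliper","rack","front_rail","tier_edge"]:
        r=spot_point(q,c); print(q,[(round(d["at"][0]*640,1),round(d["at"][1]*400,1),round(d["conf"],2)) for d in r[:2]])
print(read_state())
E
```

```text
scene [[412.7, 0.0, 318.5], [0.0, 412.7, 200.6], [0.0, 0.0, 1.0]] [[-0.584, 0.441, -0.682, -218.249], [-0.812, -0.33, 0.482, 559.114], [-0.012, 0.835, 0.55, 769.505], [0.0, 0.0, 0.0, 1.0]] ['camera_matrix', 'world_from_camera']
guide_grip [(243.5, 248.2, 0.91)]
guide_bore []
guide_fork [(275.2, 253.7, 0.78)]
jig []
jig_seat []
pillar_tip []
locating_pin []
spray_can_mid [(237.6, 215.9, 0.57)]
oil_bottle_mid [(253.1, 275.3, 0.69)]
caliper [(352.5, 266.3, 0.87), (249.6, 278.1, 0.16)]
rack [(247.0, 279.1, 0.75)]
front_rail [(284.2, 246.5, 0.86)]
tier_edge [(226.8, 205.0, 0.92)]
top [[444.7, 0.0, 312.5], [0.0, 444.7, 195.0], [0.0, 0.0, 1.0]] [[-0.018, 0.998, -0.058, 467.655], [-1.0, -0.02, -0.024, 13.971], [-0.025, 0.057, 0.998, 1152.286], [0.0, 0.0, 0.0, 1.0]] ['camera_matrix', 'world_from_camera']
guide_grip [(222.2, 192.0, 0.68), (327.3, 242.5, 0.46)]
guide_bore [(208.4, 189.1, 0.89)]
guide_fork [(254.4, 195.9, 0.64)]
jig [(421.7, 214.2, 0.58)]
jig_seat [(426.5, 216.5, 0.57), (208.3, 239.1, 0.22)]
pillar_tip [(425.0, 197.2, 0.83), (443.6, 234.5, 0.16)]
locating_pin [(443.4, 238.0, 0.7
[... 250 characters left out ...]
lock': 1.4, 'joints': array([-1.18431761e+00,  3.78897138e-01,  1.73421404e+00, -8.93810860e-06,
        1.02848948e+00, -3.32988485e-02]), 'joint_vel': array([ 0.00044845, -0.0009679 ,  0.0011762 , -0.00019029, -0.00050395,
       -0.00089269]), 'joint_efforts': array([ 7.84227518e-05, -7.63686848e+01, -4.34738874e+01,  6.50828518e-02,
        3.90384835e-02,  5.70543250e-06]), 'tool_pos': array([ 285.2865089 , -639.23523006,  213.92679982]), 'orientation': array([-3.14158440e+00,  7.38497845e-06,  4.19782182e-01]), 'wrist_force': array([-0.26754197, -0.09794018, -0.0861847 ]), 'ft_torque': array([ 0.03745059,  0.04651399, -0.04471353]), 'grasp_force': 0.0, 'finger_gap': 0.9974553944487999}
```

```bash
cat > h.py <<'E'
from station import *
import numpy as np,cv2
def ray(c,u,v):
    k=calibration(c);K=np.array(k["camera_matrix"]);T=np.array(k["world_from_camera"])
    x=np.linalg.inv(K)@[u,v,1]; d=T[:3,:3]@[x[0],-x[1],-x[2]]
    return T[:3,3],d
def at_z(c,u,v,z):
    o,d=ray(c,u,v); return o+d*(z-o[2])/d[2]
def proj(c,p):
    k=calibration(c);K=np.array(k["camera_matrix"]);T=np.array(k["world_from_camera"])
    q=T[:3,:3].T@(np.array(p)-T[:3,3]); q=K@[q[0],-q[1],-q[2]]; return q[:2]/q[2]
E
python3 - <<'E'
from h import *
for n,u,v,z in [("grip",222.2,192,98),("bore",208.4,189.1,50),("fork",254.4,195.9,50),("jig",421.7,214.2,0),("seat",426.5,216.5,38),("pillar",425,197.2,150),("pin",443.4,238,66),("can",239.5,143.8,129.5),("bottle",208.1,239.5,109),("cal",327.1,242.1,0),("rack",230.7,197.3,0),("rail",265.9,202.8,82),("tier",193.1,184.1,235)]:
    print(n,np.round(at_z("top",u,v,z),0))
for n,u,v,z in [("grip",243.5,248.2,98),("fork",275.2,253.7,50),("can",237.6,215.9,129.5),("bottle",253,275.3,109),("cal",352.5,266.3,0),("rack",247,279,0),("rail",284.2,246.5,82),("tier",226.8,205,235)]:
    print("s",n,np.round(at_z("scene",u,v,z),0))
for c,b in [("top",(150,80,500,320)),("scene",(180,130,480,340))]:
    im=cv2.imread(f"pics/{c}0.png")[b[1]:b[3],b[0]:b[2]]
    f=800/(b[2]-b[0]) if c=="top" else 800/300
    cv2.imwrite(f"pics/{c}0c.png",cv2.resize(im,None,fx=f,fy=f,interpolation=cv2.INTER_CUBIC))
E
```

```text
grip [540. 254.  98.]
bore [551. 300.  50.]
fork [532. 185.  50.]
jig [ 479. -239.    0.]
seat [ 473. -242.   38.]
pillar [ 516. -215.  150.]
pin [ 420. -275.   66.]
can [649. 206. 130.]
bottle [428. 286. 109.]
cal [412.   6.   0.]
rack [532. 255.   0.]
rail [513. 152.  82.]
tier [548. 284. 235.]
s grip [550. 250.  98.]
s fork [534. 170.  50.]
s can [644. 215. 130.]
s bottle [438. 282. 109.]
s cal [415.   1.   0.]
s rack [543. 255.   0.]
s rail [511. 154.  82.]
s tier [556. 273. 235.]
```

View pics/top0c.png

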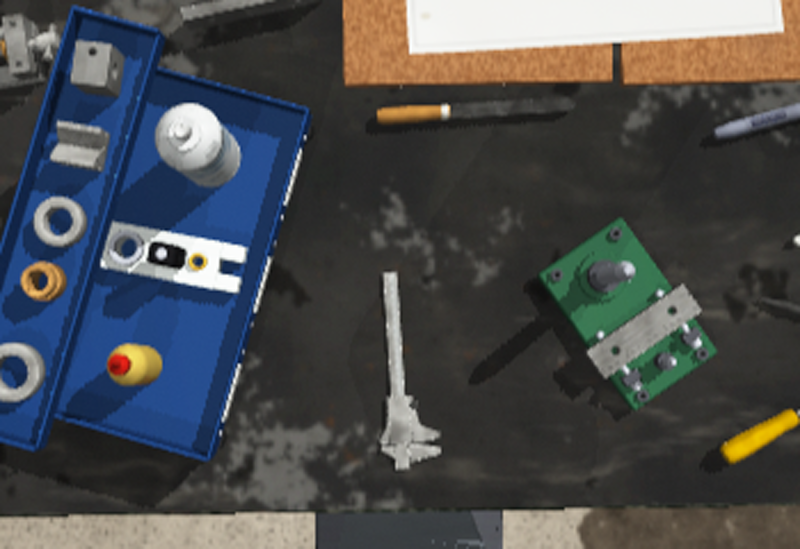

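View pics/scene0c.png

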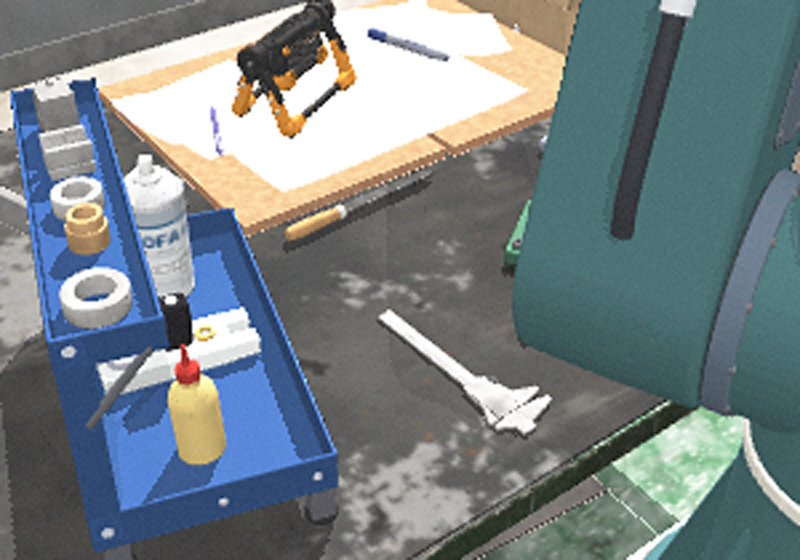

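Top crop: rack on the left with the can at crop (190,140), the plate (boss 125,250; grip 165,254; fork end 243,267) and the bottle at (135,363). The caliper is at (400,370), the jig's pillar nose at (625,268) and its pin at (667,362). The scene view agrees on the rack, but the arm hides the jig.

```bash
python3 - <<'E'
from h import *
s=350/800
P=lambda c,r,z: at_z("top",150+c*s,80+r*s,z)
for n,c,r,z in [("railR",308,110,82),("railL",213,457,82),("boss",126,249,80),("griptop",166,254,122),("fork1",250,258,70),("fork2",238,291,70),("plateBL",103,263,70),("plateTL",113,223,70),("canTop",182,132,209),("bottleTop",119,364,168),("pillar",625,268,150)]:
    print(n,np.round(P(c,r,z),1))
a,b=P(308,110,82),P(213,457,82); print("rack y len",np.linalg.norm(a-b),"yaw of x",np.degrees(np.arctan2((a-b)[1],(a-b)[0]))+90, (a+b)/2)
im=cv2.imread("pics/top0.png")
z=lambda x0,y0,x1,y1:cv2.resize(im[y0:y1,x0:x1],(400,400*(y1-y0)//(x1-x0)),interpolation=cv2.INTER_CUBIC)
A=z(190,115,270,255);B=z(380,170,460,310)
cv2.imwrite("pics/zoom.png",np.hstack([A,B])[:600])
E
```

```text
railR [693.9 103.9  82. ]
railL [329.1 209.   82. ]
boss [549.5 300.3  80. ]
griptop [540.4 248.  122. ]
fork1 [537.9 169.5  70. ]
fork2 [502.8 182.7  70. ]
plateBL [535.7 327.9  70. ]
plateTL [578.6 316.9  70. ]
canTop [649.  212.3 209. ]
bottleTop [431.  284.1 168. ]
pillar [ 515.5 -211.1  150. ]
rack y len 379.69741695233756 yaw of x 73.92744826351594 [511.5020887  156.46253095  82.        ]
```

View pics/zoom.png

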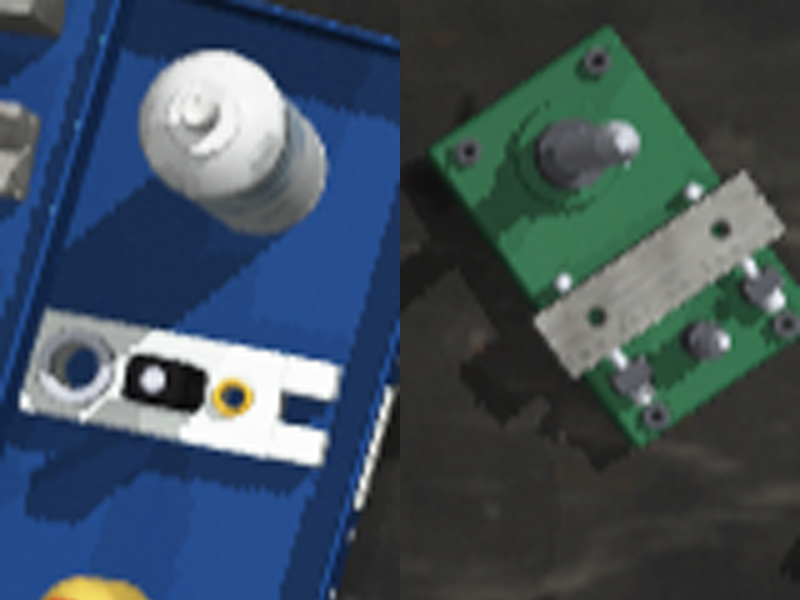

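Zoom: bore in the boss at (76,366), bushing (234,397), grip (165,383), fork tips (338,370)/(325,465). Jig: pillar tip (624,140), pin top (716,341).

```bash
python3 - <<'E'
from h import *
A=lambda c,r,z: at_z("top",190+c/5,115+r/5,z)
B=lambda c,r,z: at_z("top",380+(c-400)/5,170+r/5,z)
pts={"bore":A(76,366,80),"bush":A(234,397,71),"grip":A(162,382,122),"TL":A(45,310,70),"BL":A(18,405,70),"F1":A(342,366,70),"F2":A(327,463,70),"can":A(205,115,204),"pil":B(623,141,150),"pilbase":B(570,155,40),"pin":B(716,341,66),"pinbase":B(703,343,38)}
for k,v in pts.items(): print(k,np.round(v,1))
f=(pts["F1"]+pts["F2"])/2; b=(pts["TL"]+pts["BL"])/2; g=pts["bore"]
for n,(p,q) in {"ends":(b,f),"bore-bush":(g,pts["bush"]),"bore-fork":(g,f),"jig":(pts["pil"],pts["pin"])}.items():
    d=p-q; print(n,np.hypot(*d[:2]),np.degrees(np.arctan2(d[1],d[0])),(p+q)/2)
for n in["bush"]:pass
# networks on scene view of bore etc.
for p in [(541,250,98),(550,300,80),(523,176,50),(649,210,130)]: print(p,proj("scene",p),proj("top",p))
E
```

```text
bore [551.3 300.1  80. ]
bush [535.2 224.8  71. ]
grip [539.7 248.5 122. ]
TL [580. 318.  70.]
BL [533.5 331.5  70. ]
F1 [549.4 171.7  70. ]
F2 [502.1 179.6  70. ]
can [649.3 210.4 204. ]
pil [ 513.3 -213.6  150. ]
pilbase [ 511.9 -212.2   40. ]
pin [ 419.6 -274.2   66. ]
pinbase [ 417.5 -275.2   38. ]
ends 152.23690191951044 78.25843251798008 [541.24861327 250.1900484   70.        ]
bore-bush 77.01284836492924 77.94879062461808 [543.26109346 262.41524164  75.5       ]
bore-fork 127.00361090045033 78.39798232638114 [538.52968835 237.86869031  75.        ]
jig 111.6307718771539 32.860548525524976 [ 466.45437597 -243.93155084  108.        ]
(541, 250, 98) [245.0563118  249.99112928] [224.05633302 191.53307606]
(550, 300, 80) [226.16948564 261.43934875] [205.23224137 188.73270727]
(523, 176, 50) [275.46753735 256.69089298] [257.98074791 199.4049146 ]
(649, 210, 130) [238.51477452 214.15350189] [237.75892889 144.01346385]
```

{"op": "apply_moves", "data": {"twist": [[0,0,0],[0,0,0],[0,0,0],[0,0,0],[0,0,0],[0,0,0],[0,0,0],[0,0,0],[0,0,0],[0,0,0],[0,0,0],[0,0,0],[0,0,0],[0,0,0],[0,0,0],[0,0,0]], "dp": [[0,0,-1],[0,0,-1],[0,0,-1],[0,0,-1],[0,0,-1],[0,0,-1],[0.77,-0.92,0],[0.77,-0.92,0],[0.77,-0.92,0],[0.77,-0.92,0],[0.77,-0.92,0],[0.77,-0.92,0],[0.77,-0.92,0],[0.77,-0.92,0],[0.77,-0.92,0],[0.77,-0.92,0]], "grip": [60,60,60,60,60,60,60,60,60,60,60,60,60,60,60,60]}}

```text
clock: 2.73
tool_pos: [367.4, -349.3, 364.0]
orientation: [3.141, -0.0, 0.42]
wrist_force: [1.5, 0.1, 0.1]
finger_gap: 0.657
grasp_force: 0.0
```

{"op": "apply_moves", "data": {"twist": [[0,0,0],[0,0,0],[0,0,0],[0,0,0],[0,0,0],[0,0,0],[0,0,0],[0,0,0],[0,0,0],[0,0,0]], "dp": [[0.77,-0.92,0],[0.77,-0.92,0],[0.77,-0.92,0],[0.77,-0.92,0],[0.77,-0.92,0],[0.77,-0.92,0],[0.77,-0.92,0],[0.77,-0.92,0],[0.77,-0.92,0],[0.77,-0.92,0]], "grip": [60,60,60,60,60,60,60,60,60,60]}}

```text
clock: 3.57
tool_pos: [449.5, -60.8, 364.2]
orientation: [3.141, -0.0, 0.42]
wrist_force: [0.6, -0.2, -0.2]
finger_gap: 0.657
grasp_force: 0.0
```

```bash
cat >> h.py <<'E'
from scipy.spatial.transform import Rotation as Ro
def need(pos,rpy):
    s=read_state(); R=Ro.from_euler("xyz",s["orientation"]); T=Ro.from_euler("xyz",rpy)
    print("t",s["clock"],"pos",np.round(s["tool_pos"],1),"rpy",np.round(s["orientation"],3),"j",np.round(s["joints"],2),"F",np.round(s["wrist_force"],1),"grip",round(s["grasp_force"],1),round(s["finger_gap"]*91.2,1))
    print("rotvec(tool)/0.1",np.round((R.inv()*T).as_rotvec()/.1,2))
    d=np.array(pos)-s["tool_pos"]
    print("shift/25 now",np.round(R.inv().apply(d)/25,2),"after turn",np.round(T.inv().apply(d)/25,2))
E
python3 - <<'E'
from h import *
need([507.7,130,189.5],[np.pi,-.9,1.30])
E
```

```text
t 3.5667 pos [449.5 -60.8 364.2] rpy [ 3.141 -0.     0.42 ] j [-0.19 -0.2   2.08  0.    1.26  0.97] F [ 0.6 -0.2 -0.2] grip 0.0 60.0
rotvec(tool)/0.1 [ 3.96  8.39 -8.18]
shift/25 now [ 5.23 -6.02  6.99] after turn [-0.52  0.2  10.59]
```

{"op": "apply_moves", "data": {"twist": [[0.264,0.56,-0.545],[0.264,0.56,-0.545],[0.264,0.56,-0.545],[0.264,0.56,-0.545],[0.264,0.56,-0.545],[0.264,0.56,-0.545],[0.264,0.56,-0.545],[0.264,0.56,-0.545],[0.264,0.56,-0.545],[0.264,0.56,-0.545],[0.264,0.56,-0.545],[0.264,0.56,-0.545],[0.264,0.56,-0.545],[0.264,0.56,-0.545],[0.264,0.56,-0.545],[0,0,0]], "dp": [[0,0,0],[0,0,0],[0,0,0],[0,0,0],[0,0,0],[0,0,0],[0,0,0],[0,0,0],[0,0,0],[0,0,0],[0,0,0],[0,0,0],[0,0,0],[0,0,0],[0,0,0],[0,0,0]], "grip": [60,60,60,60,60,60,60,60,60,60,60,60,60,60,60,60]}}

```text
clock: 4.9
tool_pos: [449.3, -62.7, 363.0]
orientation: [-3.139, -0.904, 1.299]
wrist_force: [-0.1, 0.6, -1.2]
finger_gap: 0.654
grasp_force: 0.0
```

```bash
python3 - <<'E'
from h import *
need([507.7,130,189.5],[np.pi,-.9,1.30])
im=read_camera("scene"); cv2.imwrite("pics/s1.png",im[:,:,::-1])
read_camera("top")
for c in ["scene","top"]:
  for q in ["guide_grip","pillar_tip","locating_pin","jig_seat"]:
    r=spot_point(q,c); print(c,q,[(round(d["at"][0]*640,1),round(d["at"][1]*400,1),round(d["conf"],2)) for d in r[:2]])
print(proj("scene",(513.3,-213.6,150)),proj("scene",(419.6,-274.2,66)))
E
```

```text
t 4.9 pos [449.3 -62.7 363. ] rpy [-3.139 -0.904  1.299] j [-0.64 -0.05  2.15  0.82  1.51 -0.63] F [-0.1  0.6 -1.2] grip 0.0 59.7
rotvec(tool)/0.1 [-0.01 -0.04 -0.01]
shift/25 now [-0.47  0.21 10.62] after turn [-0.43  0.19 10.62]
scene guide_grip [(241.9, 247.4, 0.75)]
scene pillar_tip []
scene locating_pin [(227.6, 205.2, 0.49)]
scene jig_seat []
top guide_grip [(222.9, 190.3, 0.57), (426.7, 196.4, 0.31)]
top pillar_tip [(426.6, 198.2, 0.81)]
top locating_pin [(442.1, 239.7, 0.64), (232.6, 198.3, 0.42)]
top jig_seat []
[389.0965053 180.1350478] [423.81597225 211.1599944 ]
```

View pics/s1.png

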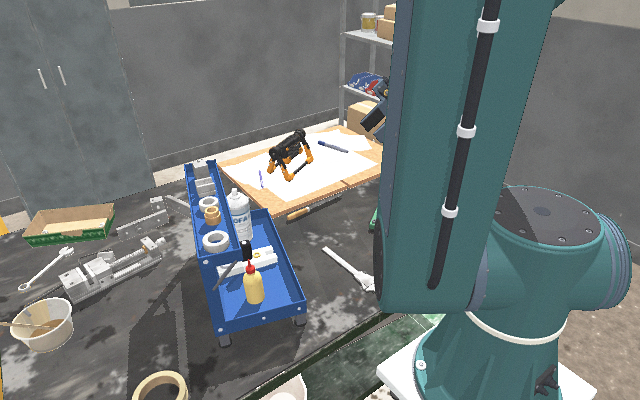

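The scene view shows the rack unobstructed (grip at about 244,246). The arm still hides the jig. The turn went well, so I'm going to the pre-grasp pose.

{"op": "apply_moves", "data": {"twist": [[0,0,0],[0,0,0],[0,0,0],[0,0,0],[0,0,0],[0,0,0],[0,0,0],[0,0,0],[0,0,0],[0,0,0],[0,0,0],[0,0,0],[0,0,0]], "dp": [[-0.04,0.02,0.96],[-0.04,0.02,0.96],[-0.04,0.02,0.96],[-0.04,0.02,0.96],[-0.04,0.02,0.96],[-0.04,0.02,0.96],[-0.04,0.02,0.96],[-0.04,0.02,0.96],[-0.04,0.02,0.96],[-0.04,0.02,0.96],[-0.04,0.02,0.96],[0,0,0],[0,0,0]], "grip": [60,60,60,60,60,60,60,60,60,60,60,60,60]}}

```text
clock: 6.48
tool_pos: [507.7, 129.7, 190.9]
orientation: [-3.138, -0.901, 1.298]
wrist_force: [-0.3, -0.9, -0.0]
finger_gap: 0.659
grasp_force: 0.0
```

```bash
python3 - <<'E'
from h import *
need([541.2,250.7,90],[np.pi,-.9,1.30])
a=read_camera("scene")[:,:,::-1];b=read_camera("top")[:,:,::-1]
s=read_state();p=s["tool_pos"]; R=Ro.from_euler("xyz",s["orientation"]).as_matrix()
a=a.copy();b=b.copy()
def crop(im,c):
    f=4;u,v=proj(c,(541,215,100)); x0,y0=int(u)-50,int(v)-70
    o=cv2.resize(im[y0:y0+140,x0:x0+100],None,fx=f,fy=f,interpolation=cv2.INTER_CUBIC)
    for t in [0,60,110,150,200]:
        q=((proj(c,p+R[:,2]*t)-[x0,y0])*f).astype(int); cv2.circle(o,tuple(int(i) for i in q),2,(0,255,0),-1)
    return o
cv2.imwrite("pics/pre.png",np.hstack([crop(a,"scene"),crop(b,"top")]))
E
```

```text
t 6.4833 pos [507.7 129.7 190.9] rpy [-3.138 -0.901  1.298] j [-0.21  0.21  2.26  1.15  1.03 -0.76] F [-0.3 -0.9 -0. ] grip 0.0 60.1
rotvec(tool)/0.1 [-0.02 -0.01 -0.01]
shift/25 now [-0.04  0.01  6.44] after turn [-0.04 -0.    6.44]
```

View pics/pre.png

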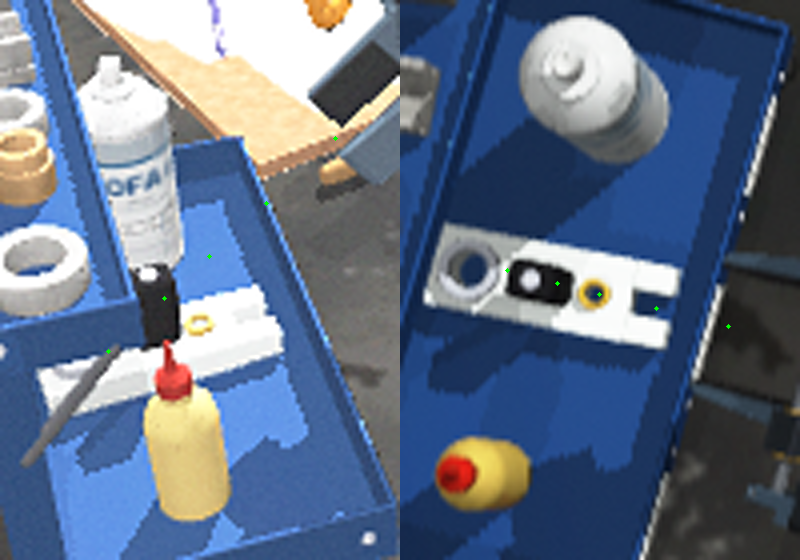

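The tool-axis points line up with the grip in both views (scene crop (165,298), top crop (557,283)). Advancing.

{"op": "apply_moves", "data": {"twist": [[0,0,0],[0,0,0],[0,0,0],[0,0,0],[0,0,0],[0,0,0],[0,0,0],[0,0,0],[0,0,0],[0,0,0],[0,0,0],[0,0,0]], "dp": [[-0.04,0,0.8],[0,0,0.8],[0,0,0.8],[0,0,0.8],[0,0,0.6],[0,0,0.6],[0,0,0.5],[0,0,0.5],[0,0,0.5],[0,0,0.5],[0,0,0],[0,0,0]], "grip": [60,60,60,60,60,60,60,60,60,60,60,60]}}

```text
clock: 7.58
tool_pos: [542.0, 248.9, 91.8]
orientation: [-3.141, -0.901, 1.299]
wrist_force: [-0.0, 0.2, 0.2]
finger_gap: 0.656
grasp_force: 0.0
```

```bash
python3 - <<'E'
from h import *
need([541.2,250.7,90],[np.pi,-.9,1.30])
a=read_camera("scene")[:,:,::-1];b=read_camera("top")[:,:,::-1]
def crop(im,c):
    f=4;u,v=proj(c,(541,215,100)); x0,y0=int(u)-50,int(v)-70
    return cv2.resize(im[y0:y0+140,x0:x0+100],None,fx=f,fy=f,interpolation=cv2.INTER_CUBIC)
cv2.imwrite("pics/at.png",np.hstack([crop(a,"scene"),crop(b,"top")]))
E
```

```text
t 7.5833 pos [542.  248.9  91.8] rpy [-3.141 -0.901  1.299] j [ 0.05  0.46  2.2   1.47  0.85 -0.94] F [-0.   0.2  0.2] grip 0.0 59.9
rotvec(tool)/0.1 [ 0.   -0.01 -0.01]
shift/25 now [-0.02 -0.05  0.09] after turn [-0.02 -0.05  0.09]
```

View pics/at.png

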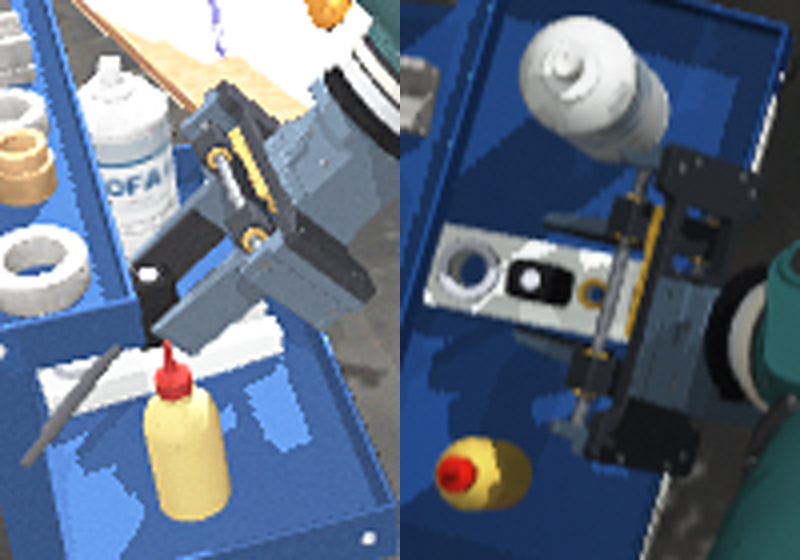

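The fingers straddle the grip symmetrically (top crop y≈222 and 340, grip at 282). Neither can nor bottle has moved. Closing.

{"op": "apply_moves", "data": {"twist": [[0,0,0],[0,0,0],[0,0,0],[0,0,0],[0,0,0],[0,0,0],[0,0,0],[0,0,0],[0,0,0],[0,0,0]], "dp": [[0,0,0],[0,0,0],[0,0,0],[0,0,0],[0,0,0],[0,0,0],[0,0,0],[0,0,0],[0,0,0],[0,0,0]], "grip": [45,35,30,15,15,15,15,15,15,15], "newtons": 50}}

```text
clock: 8.52
tool_pos: [541.5, 249.3, 91.2]
orientation: [-3.14, -0.901, 1.298]
wrist_force: [-2.2, -1.7, 1.0]
finger_gap: 0.261
grasp_force: 49.6
```

```bash
python3 - <<'E'
from h import *
s=read_state();need(s["tool_pos"]+[0,0,60],[np.pi,-.9,1.30])
E
```

```text
t 8.5167 pos [541.5 249.3  91.2] rpy [-3.14  -0.901  1.298] j [ 0.05  0.46  2.2   1.48  0.84 -0.94] F [-2.2 -1.7  1. ] grip 49.6 23.8
rotvec(tool)/0.1 [-0.   -0.01 -0.01]
shift/25 now [ 1.88 -0.   -1.49] after turn [ 1.88  0.   -1.49]
```

{"op": "apply_moves", "data": {"twist": [[0,0,0],[0,0,0],[0,0,0],[0,0,0],[0,0,0],[0,0,0],[0,0,0],[0,0,0],[0,0,0],[0,0,0]], "dp": [[0.157,0,-0.124],[0.235,0,-0.186],[0.235,0,-0.186],[0.235,0,-0.186],[0.235,0,-0.186],[0.235,0,-0.186],[0.235,0,-0.186],[0.235,0,-0.186],[0,0,0],[0,0,0]], "grip": [15,15,15,15,15,15,15,15,15,15]}}

```text
clock: 9.35
tool_pos: [541.8, 249.3, 149.1]
orientation: [3.141, -0.901, 1.3]
wrist_force: [0.6, 0.2, -3.3]
finger_gap: 0.261
grasp_force: 49.5
```

```bash
python3 - <<'E'
from h import *
s=read_state();need(s["tool_pos"]-200*np.array([np.cos(1.30),np.sin(1.30),0]),[np.pi,-.9,1.30])
a=read_camera("scene")[:,:,::-1];b=read_camera("top")[:,:,::-1]
def crop(im,c):
    f=4;u,v=proj(c,(541,215,120)); x0,y0=int(u)-50,int(v)-70
    return cv2.resize(im[y0:y0+140,x0:x0+100],None,fx=f,fy=f,interpolation=cv2.INTER_CUBIC)
cv2.imwrite("pics/up.png",np.hstack([crop(a,"scene"),crop(b,"top")]))
E
```

```text
t 9.35 pos [541.8 249.3 149.1] rpy [ 3.141 -0.901  1.3  ] j [ 0.05  0.33  2.21  1.38  0.86 -0.79] F [ 0.6  0.2 -3.3] grip 49.5 23.8
rotvec(tool)/0.1 [ 0.01 -0.01 -0.  ]
shift/25 now [-4.97  0.   -6.27] after turn [-4.97  0.   -6.27]
```

View pics/up.png

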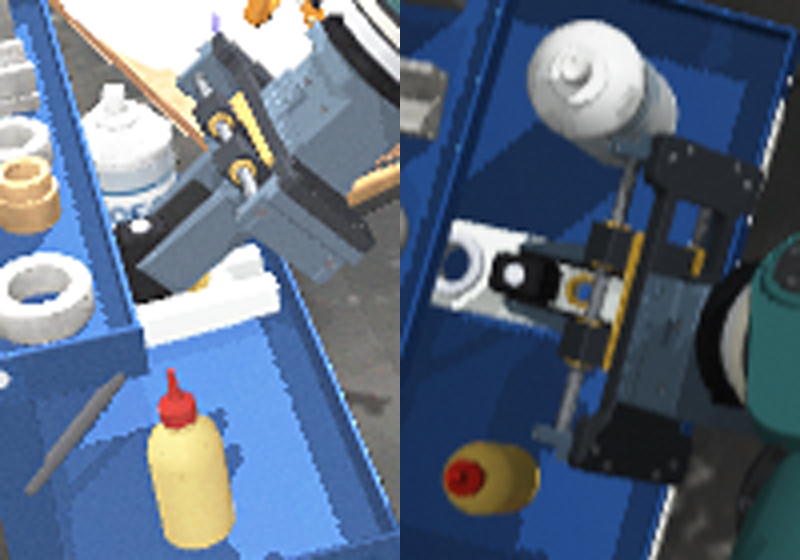

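The plate is lifted level by 58 mm, clear of the rail, with the can and bottle untouched. Drawing it forward.

{"op": "apply_moves", "data": {"twist": [[0,0,0],[0,0,0],[0,0,0],[0,0,0],[0,0,0],[0,0,0],[0,0,0],[0,0,0],[0,0,0],[0,0,0],[0,0,0],[0,0,0],[0,0,0],[0,0,0],[0,0,0],[0,0,0],[0,0,0],[0,0,0],[0,0,0]], "dp": [[-0.15,0,-0.19],[-0.31,0,-0.39],[-0.31,0,-0.39],[-0.31,0,-0.39],[-0.31,0,-0.39],[-0.31,0,-0.39],[-0.31,0,-0.39],[-0.31,0,-0.39],[-0.31,0,-0.39],[-0.31,0,-0.39],[-0.31,0,-0.39],[-0.31,0,-0.39],[-0.31,0,-0.39],[-0.31,0,-0.39],[-0.31,0,-0.39],[-0.31,0,-0.39],[-0.31,0,-0.39],[-0.31,0,-0.39],[0,0,0]], "grip": [15,15,15,15,15,15,15,15,15,15,15,15,15,15,15,15,15,15,15]}}

```text
clock: 11.03
tool_pos: [482.7, 37.5, 148.1]
orientation: [-3.14, -0.9, 1.296]
wrist_force: [0.5, 0.1, -3.5]
finger_gap: 0.261
grasp_force: 49.5
```

```bash
python3 - <<'E'
from h import *
# grip centre sits at tcp xy; plate underside = tcp z - 41
need([471,-240.6,79+140],[np.pi,-.9,.572])
E
```

```text
t 11.0333 pos [482.7  37.5 148.1] rpy [-3.14  -0.9    1.296] j [-0.42  0.3   2.27  1.06  1.09 -0.92] F [ 0.5  0.1 -3.5] grip 49.5 23.8
rotvec(tool)/0.1 [-5.69 -0.    4.5 ]
shift/25 now [ -4.51   2.55 -10.25] after turn [-1.77  9.1  -6.79]
```

{"op": "apply_moves", "data": {"twist": [[0,0,0],[0,0,0],[0,0,0],[0,0,0],[0,0,0],[0,0,0],[-0.475,0,0.375],[-0.475,0,0.375],[-0.475,0,0.375],[-0.475,0,0.375],[-0.475,0,0.375],[-0.475,0,0.375],[-0.475,0,0.375],[-0.475,0,0.375],[-0.475,0,0.375],[-0.475,0,0.375],[-0.475,0,0.375],[-0.475,0,0.375],[0,0,0]], "dp": [[0.376,0,-0.299],[0.376,0,-0.299],[0.376,0,-0.299],[0.376,0,-0.299],[0.376,0,-0.299],[0.376,0,-0.299],[0,0,0],[0,0,0],[0,0,0],[0,0,0],[0,0,0],[0,0,0],[0,0,0],[0,0,0],[0,0,0],[0,0,0],[0,0,0],[0,0,0],[0,0,0]], "grip": [15,15,15,15,15,15,15,15,15,15,15,15,15,15,15,15,15,15,15]}}

```text
clock: 12.62
tool_pos: [482.2, 40.1, 220.4]
orientation: [3.142, -0.901, 0.571]
wrist_force: [-0.2, -0.1, -3.0]
finger_gap: 0.263
grasp_force: 49.5
```

```bash
python3 - <<'E'
from h import *
need([471,-240.6,79+140],[np.pi,-.9,.572])
read_camera("top");read_camera("scene")
s=read_state();p=s["tool_pos"];yaw=s["orientation"][2];x=np.array([np.cos(yaw),np.sin(yaw)])
for q,off,dz in [("guide_bore",50,-41),("guide_fork",-75,-41),("guide_grip",0,7),("pillar_tip",0,0),("locating_pin",0,0)]:
  for c in ["top","scene"]:
    r=spot_point(q,c); print(c,q,[(round(d["at"][0]*640,1),round(d["at"][1]*400,1),round(d["conf"],2)) for d in r[:2]], np.round(proj(c,[*(p[:2]+x*off),p[2]+dz]),1))
E
```

```text
t 12.6167 pos [482.2  40.1 220.4] rpy [ 3.142 -0.901  0.571] j [-0.31 -0.1   2.52  1.5   0.65 -0.56] F [-0.2 -0.1 -3. ] grip 49.5 24.0
rotvec(tool)/0.1 [ 0.01 -0.01 -0.  ]
shift/25 now [-4.05  9.2  -5.02] after turn [-4.06  9.2  -5.02]
top guide_bore [(296.6, 197.1, 0.94)] [298.7 194.7]
scene guide_bore [(306.6, 204.0, 0.84)] [307.8 201.6]
top guide_fork [(425.5, 197.9, 0.74), (327.3, 235.9, 0.6)] [330.9 242.2]
scene guide_fork [(356.1, 211.8, 0.89)] [354.1 211.1]
top guide_grip [(310.1, 211.1, 0.79), (442.3, 237.3, 0.69)] [310.9 213.3]
scene guide_grip [(324.5, 188.6, 0.82)] [325.9 189.3]
top pillar_tip [(425.5, 196.7, 0.95), (237.3, 142.1, 0.4)] [311.  213.3]
scene pillar_tip [] [325.9 191.7]
top locating_pin [(443.4, 236.2, 0.95), (228.1, 194.9, 0.57)] [311.  213.3]
scene locating_pin [] [325.9 191.7]
```

{"op": "apply_moves", "data": {"twist": [[0,0,0],[0,0,0],[0,0,0],[0,0,0],[0,0,0],[0,0,0],[0,0,0],[0,0,0],[0,0,0],[0,0,0],[0,0,0],[0,0,0],[0,0,0],[0,0,0],[0,0,0],[0,0,0],[0,0,0],[0,0,0]], "dp": [[-0.13,0.29,-0.157],[-0.26,0.594,-0.324],[-0.26,0.594,-0.324],[-0.26,0.594,-0.324],[-0.26,0.594,-0.324],[-0.26,0.594,-0.324],[-0.26,0.594,-0.324],[-0.26,0.594,-0.324],[-0.26,0.594,-0.324],[-0.26,0.594,-0.324],[-0.26,0.594,-0.324],[-0.26,0.594,-0.324],[-0.26,0.594,-0.324],[-0.26,0.594,-0.324],[-0.26,0.594,-0.324],[-0.26,0.594,-0.324],[0,0,0],[0,0,0]], "grip": [15,15,15,15,15,15,15,15,15,15,15,15,15,15,15,15,15,15]}}

```text
clock: 14.72
tool_pos: [472.8, -241.8, 219.4]
orientation: [3.141, -0.901, 0.573]
wrist_force: [-0.3, 0.3, -4.3]
finger_gap: 0.263
grasp_force: 49.5
```

```bash
python3 - <<'E'
from h import *
need([471,-240.6,79+140],[np.pi,-.9,.572])
a=read_camera("top")[:,:,::-1];b=read_camera("scene")[:,:,::-1]
s=read_state();p=s["tool_pos"];yaw=s["orientation"][2];x=np.array([np.cos(yaw),np.sin(yaw)])
for q,off,dz in [("guide_bore",50,-41),("guide_fork",-75,-41),("guide_grip",0,7),("pillar_tip",0,0),("locating_pin",0,0)]:
  for c in ["top","scene"]:
    r=spot_point(q,c); print(c,q,[(round(d["at"][0]*640,1),round(d["at"][1]*400,1),round(d["conf"],2)) for d in r[:2]], np.round(proj(c,[*(p[:2]+x*off),p[2]+dz]),1))
u,v=395,175
A=cv2.resize(a[v:v+75,u:u+70],(400,428),interpolation=cv2.INTER_CUBIC)
u,v=proj("scene",(500,-220,150)).astype(int)-[50,45]; print(u,v)
B=cv2.resize(b[v:v+107,u:u+100],(400,428),interpolation=cv2.INTER_CUBIC)
cv2.imwrite("pics/jig.png",np.hstack([A,B]))
E
```

```text
t 14.7167 pos [ 472.8 -241.8  219.4] rpy [ 3.141 -0.901  0.573] j [-0.93  0.16  2.25  1.12  1.05 -0.69] F [-0.3  0.3 -4.3] grip 49.5 23.9
rotvec(tool)/0.1 [ 0.   -0.01  0.01]
shift/25 now [-0.03 -0.08 -0.02] after turn [-0.03 -0.08 -0.02]
top guide_bore [(424.0, 197.7, 0.82)] [427.4 197. ]
scene guide_bore [(237.9, 219.6, 0.41)] [389.5 171.6]
top guide_fork [(458.7, 239.0, 0.56)] [460.6 244.8]
scene guide_fork [] [433.4 179.1]
top guide_grip [(446.3, 214.6, 0.62)] [446.7 215.8]
scene guide_grip [(389.3, 171.2, 0.56)] [408.5 159.6]
top pillar_tip [(424.8, 197.3, 0.88), (458.7, 238.9, 0.64)] [445.8 215.8]
scene pillar_tip [] [408.2 161.8]
top locating_pin [(444.6, 236.4, 0.78)] [445.8 215.8]
scene locating_pin [] [408.2 161.8]
343 136
```

View pics/jig.png

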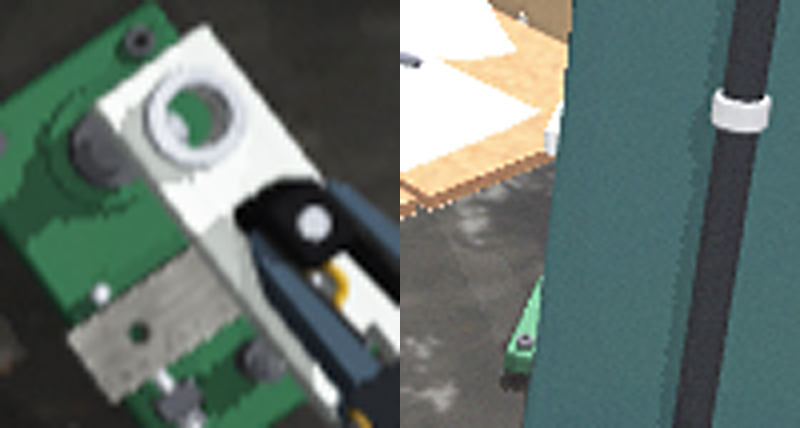

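The top crop shows the boss ring centred at (195,115), with the pillar tip visible through the bore at about (175,127). The arm blocks the scene view.

```bash
python3 - <<'E'
from h import *
a=read_camera("top")
s=read_state();p=s["tool_pos"]
# refine boss ring: bright outline circle fit around expected place
u0,v0=415,182
g=cv2.resize(a[v0:v0+30,u0:u0+30],None,fx=8,fy=8,interpolation=cv2.INTER_CUBIC); gray=cv2.cvtColor(g,cv2.COLOR_RGB2GRAY)
c=cv2.HoughCircles(gray,cv2.HOUGH_GRADIENT,1,20,param1=80,param2=12,minRadius=25,maxRadius=80)
print([(round(u0+x/8-.44,1),round(v0+y/8-.44,1),round(r/8,1)) for x,y,r in c[0][:4]])
boss=at_z("top",395+195/5.714-.4,175+115/5.714-.4,p[2]-41+30)
tip=at_z("top",425.2,197.1,150); print("boss",boss,"tcp+50",p+50*np.array([np.cos(.573),np.sin(.573),0]),"tip",tip)
for z in(208,): 
    for x,y,r in c[0][:4]: print(at_z("top",u0+x/8-.44,v0+y/8-.44,z), "R mm",r/8*(1152-z)/444.7)
cv2.imwrite("pics/z.png",cv2.resize(g,(560,560)))
E
```

```text
[(np.float32(427.4), np.float32(195.6), np.float32(7.1)), (np.float32(430.1), np.float32(194.6), np.float32(9.8)), (np.float32(424.6), np.float32(194.6), np.float32(9.9)), (np.float32(423.0), np.float32(197.2), np.float32(3.8))]
boss [ 517.84668827 -209.26565136  208.5035616 ] tcp+50 [ 514.85840077 -213.9588082   219.5035616 ] tip [ 515.78214652 -215.06502783  150.        ]
[ 516.03282481 -206.47748521  208.        ] R mm 15.018663
[ 518.03430295 -212.32339696  208.        ] R mm 20.776703
[ 518.26375584 -200.77006238  208.        ] R mm 21.068586
[ 512.77632992 -197.1742282   208.        ] R mm 8.013493
```

View pics/z.png

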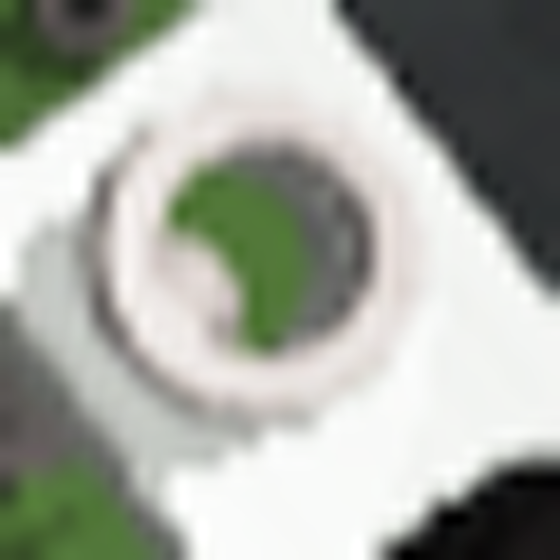

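```bash
python3 - <<'E'
from h import *
B=lambda c,r,z: at_z("top",380+(c-400)/5-.4,170+r/5-.4,z)
an=lambda p,q:np.degrees(np.arctan2(*(p-q)[[1,0]]))
print("base edge",an(B(430,150,18),B(640,450,18)),"base front",an(B(430,150,18),B(610,27,18))-90,"bar",an(B(535,315,34),B(740,172,34))-90,an(B(578,378,34),B(785,228,34))-90)
t=at_z("top",425.2,197.2,150);pn=B(716,341,66);b=at_z("top",428.75,194.8,208)
print("tip",t,"pin",pn,an(t,pn),"bore",b)
# green mask minAreaRect-type angle from first picture
im=cv2.imread("pics/top0.png"); h=cv2.cvtColor(im,cv2.COLOR_BGR2HSV); m=cv2.inRange(h,(50,90,40),(85,255,255)); m[:, :370]=0; m[:160]=0;m[300:]=0
c=max(cv2.findContours(cv2.morphologyEx(m,cv2.MORPH_CLOSE,np.ones((15,15))),0,1)[0],key=cv2.contourArea)
bx=cv2.boxPoints(cv2.minAreaRect(c)); W=np.array([at_z("top",*q,18) for q in bx]);print(W.round(0).tolist(),W.mean(0),[round(an(W[i],W[(i+1)%4]),1) for i in range(4)])
E
```

```text
base edge 33.42235692694213 base front 33.20252771512634 bar 33.6896751165758 34.68235690449009
tip [ 515.55761815 -215.05764942  150.        ] pin [ 420.54883013 -273.29089861   66.        ] 31.505168251495686 bore [ 517.71591073 -209.42846721  208.        ]
[[517.0, -141.0, 18.0], [582.0, -237.0, 18.0], [428.0, -339.0, 18.0], [364.0, -244.0, 18.0]] [ 472.74483442 -240.44669894   18.        ] [np.float64(124.2), np.float64(33.4), np.float64(-56.0), np.float64(-146.2)]
```

{"op": "apply_moves", "data": {"twist": [[0,0,0],[0,0,0],[0,0,0],[0,0,0],[0,0,0],[0,0,0]], "dp": [[-0.215,0.031,0.115],[-0.215,0.031,0.115],[-0.215,0.031,0.115],[-0.215,0.031,0.115],[0,0,0],[0,0,0]], "grip": [15,15,15,15,15,15]}}

```text
clock: 15.87
tool_pos: [470.7, -246.0, 194.9]
orientation: [-3.141, -0.901, 0.572]
wrist_force: [0.3, -0.3, -2.2]
finger_gap: 0.261
grasp_force: 49.5
```

```bash
python3 - <<'E'
from h import *
s=read_state();need(s["tool_pos"],[np.pi,-.9,.581])
a=read_camera("top")
u0,v0=412,184
g=cv2.resize(a[v0:v0+28,u0:u0+28],(560,560),interpolation=cv2.INTER_CUBIC)
z=s["tool_pos"][2]-41
# overlay: predicted bore-top and tip positions
def dot(p,col):
    q=((proj("top",p)-[u0,v0]+.5)*20).astype(int); cv2.circle(g,(int(q[0]),int(q[1])),4,col,-1); print(q)
dot((515.6,-215.1,150),(255,0,0))
b=s["tool_pos"][:2]+50*np.array([np.cos(.573),np.sin(.573)]); dot((*b,z+30),(0,0,255))
cv2.imwrite("pics/z2.png",g[:,:,::-1])
print("underside",z)
for q in ["guide_bore","pillar_tip"]: print(q,[(np.round(np.array(d["at"])*[640,400],1),round(d["conf"],2)) for d in spot_point(q,"top")[:2]])
E
```

```text
t 15.8667 pos [ 470.7 -246.   194.9] rpy [-3.141 -0.901  0.572] j [-0.94  0.21  2.25  1.14  1.03 -0.75] F [ 0.3 -0.3 -2.2] grip 49.5 23.8
rotvec(tool)/0.1 [ 0.06 -0.01 -0.05]
shift/25 now [0. 0. 0.] after turn [0. 0. 0.]
[274 273]
[382 283]
underside 153.9039865852642
guide_bore [(array([427.3, 198.4]), 0.86)]
pillar_tip [(array([426.6, 200.1]), 0.97)]
```

View pics/z2.png

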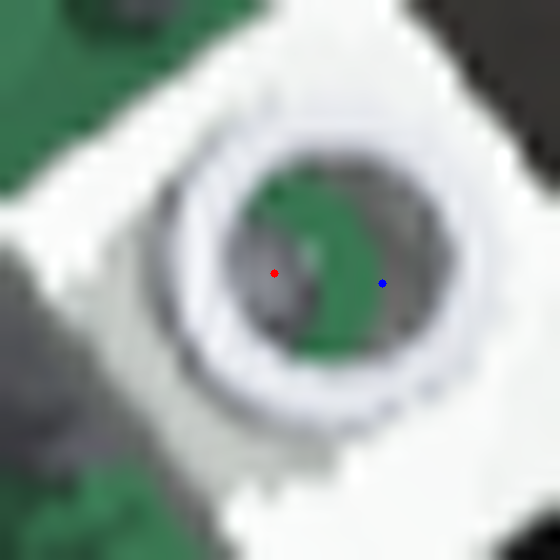

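The bore's lower rim is centred at (272,260) and the pillar tip at about (267,270), so they agree within about 1 mm. A small correction, then lowering slowly.

{"op": "apply_moves", "data": {"twist": [[0,0,0],[0,0,0],[0,0,0],[0,0,0],[0,0,0],[0,0,0],[0,0,0]], "dp": [[-0.02,-0.02,-0.026],[-0.157,0,0.124],[-0.157,0,0.124],[-0.157,0,0.124],[-0.157,0,0.124],[-0.157,0,0.124],[0,0,0]], "grip": [15,15,15,15,15,15,15]}}

```text
clock: 16.6
tool_pos: [469.6, -245.8, 169.3]
orientation: [-3.14, -0.9, 0.572]
wrist_force: [0.4, 0.5, -3.7]
finger_gap: 0.262
grasp_force: 49.5
```

Threaded with no side force.

{"op": "apply_moves", "data": {"twist": [[0,0,0],[0,0,0],[0,0,0],[0,0,0],[0,0,0],[0,0,0],[0,0,0]], "dp": [[-0.157,0,0.124],[-0.157,0,0.124],[-0.157,0,0.124],[-0.157,0,0.124],[-0.157,0,0.124],[-0.157,0,0.124],[0,0,0]], "grip": [15,15,15,15,15,15,15]}}

```text
clock: 17.18
tool_pos: [469.6, -245.9, 139.4]
orientation: [-3.141, -0.9, 0.572]
wrist_force: [-0.5, 1.2, -3.7]
finger_gap: 0.259
grasp_force: 49.5
```

{"op": "apply_moves", "data": {"twist": [[0,0,0],[0,0,0],[0,0,0],[0,0,0],[0,0,0],[0,0,0],[0,0,0]], "dp": [[-0.157,0,0.124],[-0.157,0,0.124],[-0.157,0,0.124],[-0.157,0,0.124],[-0.157,0,0.124],[-0.126,0,0.099],[0,0,0]], "grip": [15,15,15,15,15,15,15]}}

```text
clock: 17.77
tool_pos: [469.6, -246.0, 110.6]
orientation: [-3.141, -0.901, 0.573]
wrist_force: [-0.6, 0.3, -3.6]
finger_gap: 0.26
grasp_force: 49.5
```

{"op": "apply_moves", "data": {"twist": [[0,0,0],[0,0,0],[0,0,0],[0,0,0],[0,0,0]], "dp": [[-0.094,0,0.075],[-0.094,0,0.075],[-0.094,0,0.075],[-0.094,0,0.075],[0,0,0]], "grip": [15,15,15,15,15]}}

```text
clock: 18.18
tool_pos: [469.7, -246.1, 98.9]
orientation: [3.141, -0.901, 0.573]
wrist_force: [-0.3, 0.4, -3.3]
finger_gap: 0.262
grasp_force: 49.5
```

Past the pin's nose with no contact. On to the shoulders.

{"op": "apply_moves", "data": {"twist": [[0,0,0],[0,0,0],[0,0,0],[0,0,0],[0,0,0],[0,0,0],[0,0,0]], "dp": [[-0.094,0,0.075],[-0.094,0,0.075],[-0.094,0,0.075],[-0.094,0,0.075],[-0.063,0,0.05],[-0.063,0,0.05],[0,0,0]], "grip": [15,15,15,15,15,15,15]}}

```text
clock: 18.77
tool_pos: [469.7, -246.0, 82.9]
orientation: [-3.142, -0.9, 0.573]
wrist_force: [-3.3, 1.8, -3.8]
finger_gap: 0.262
grasp_force: 49.5
```

{"op": "apply_moves", "data": {"twist": [[0,0,0],[0,0,0],[0,0,0],[0,0,0]], "dp": [[-0.031,0,0.025],[-0.031,0,0.025],[-0.031,0,0.025],[0,0,0]], "grip": [15,15,15,15]}}

```text
clock: 19.1
tool_pos: [469.9, -246.1, 80.3]
orientation: [3.141, -0.901, 0.574]
wrist_force: [-2.1, 2.0, -2.2]
finger_gap: 0.256
grasp_force: 49.5
```

{"op": "apply_moves", "data": {"twist": [[0,0,0],[0,0,0],[0,0,0]], "dp": [[-0.031,0,0.025],[-0.031,0,0.025],[0,0,0]], "grip": [15,15,15]}}

```text
clock: 19.35
tool_pos: [470.1, -246.1, 78.9]
orientation: [3.14, -0.902, 0.575]
wrist_force: [-6.4, 2.0, 6.8]
finger_gap: 0.261
grasp_force: 49.7
```

Seated, with about 10 N of support at the expected height. Releasing.

{"op": "apply_moves", "data": {"twist": [[0,0,0],[0,0,0],[0,0,0],[0,0,0],[0,0,0],[0,0,0],[0,0,0],[0,0,0],[0,0,0]], "dp": [[0,0,0],[0,0,0],[0,0,0],[0,0,0],[0,0,0],[0,0,0],[0,0,0],[0,0,0],[0,0,0]], "grip": [25,27,30,35,40,45,50,50,50]}}

```text
clock: 20.1
tool_pos: [470.0, -246.2, 78.4]
orientation: [3.14, -0.901, 0.574]
wrist_force: [0.6, -0.3, -0.5]
finger_gap: 0.548
grasp_force: 0.0
```

```bash
python3 - <<'E'
from h import *
need([470,-246,79],[np.pi,-.9,.572])
read_camera("top")
for q in ["guide_bore","pillar_tip","guide_grip","guide_fork","locating_pin","caliper","spray_can_mid","oil_bottle_mid"]: print(q,[(np.round(np.array(d["at"])*[640,400],1),round(d["conf"],2)) for d in spot_point(q,"top")[:2]])
E
```

```text
t 20.1 pos [ 470.  -246.2   78.4] rpy [ 3.14  -0.901  0.574] j [-0.94  0.46  2.24  1.3   0.95 -1.03] F [ 0.6 -0.3 -0.5] grip 0.0 50.0
rotvec(tool)/0.1 [-0.   -0.01  0.01]
shift/25 now [ 0.02 -0.01 -0.01] after turn [ 0.02 -0.01 -0.01]
guide_bore [(array([415.3, 201.1]), 0.59)]
pillar_tip [(array([323.2, 242.2]), 0.26)]
guide_grip [(array([431.5, 216.2]), 0.86)]
guide_fork [(array([443. , 236.6]), 0.85)]
locating_pin []
caliper [(array([328.1, 240.8]), 0.67)]
spray_can_mid [(array([237.4, 143.5]), 0.81), (array([194.5, 186.1]), 0.54)]
oil_bottle_mid [(array([203.9, 241.1]), 0.54)]
```

Retreating along the tool axis.

{"op": "apply_moves", "data": {"twist": [[0,0,0],[0,0,0],[0,0,0],[0,0,0],[0,0,0],[0,0,0],[0,0,0],[0,0,0],[0,0,0],[0,0,0]], "dp": [[0,0,-0.2],[0,0,-0.4],[0,0,-0.6],[0,0,-0.7],[0,0,-0.7],[0,0,-0.7],[0,0,-0.7],[0,0,-0.7],[0,0,-0.7],[0,0,0]], "grip": [50,50,50,50,50,50,50,50,50,50]}}

```text
clock: 21.38
tool_pos: [379.8, -305.7, 164.3]
orientation: [3.136, -0.9, 0.576]
wrist_force: [-0.9, -0.6, 0.2]
finger_gap: 0.545
grasp_force: 0.0
```

```bash
python3 - <<'E'
from h import *
need([470,-246,79],[np.pi,-.9,.572])
a=read_camera("top"); cv2.imwrite("pics/end.png",a[:,:,::-1])
g=None
for q,z in [("guide_bore",38),("pillar_tip",150),("guide_grip",86),("guide_fork",38),("caliper",0),("spray_can_mid",130),("oil_bottle_mid",109)]:
  print(q,[(np.round(np.array(d["at"])*[640,400],1),round(d["conf"],2),at_z("top",*(np.array(d["at"])*[640,400]),z).round(0)) for d in spot_point(q,"top")[:2]])
# bright plate mask -> yaw
m=trace("guide_grip","top"); 
if m:
    c=max(cv2.findContours(m[0]["mask"].astype(np.uint8),0,1)[0],key=cv2.contourArea); bx=cv2.boxPoints(cv2.minAreaRect(c)); W=np.array([at_z("top",*q,58) for q in bx]); print(m[0]["conf"],m[0]["mask"].sum(),W.round(0).tolist(),W.mean(0).round(1))
    for i in range(2): d=W[i]-W[i+1]; print(np.hypot(*d[:2]).round(1),np.degrees(np.arctan2(d[1],d[0])).round(1))
E
```

```text
t 21.3833 pos [ 379.8 -305.7  164.3] rpy [ 3.136 -0.9    0.576] j [-1.17  0.28  2.25  1.03  1.12 -0.89] F [-0.9 -0.6  0.2] grip 0.0 49.7
rotvec(tool)/0.1 [0.03 0.   0.02]
shift/25 now [ 0.02 -0.07  5.51] after turn [ 0.02 -0.05  5.51]
guide_bore [(array([414.4, 201.3]), 0.69, array([ 511., -214.,   38.])), (array([231.6, 196.7]), 0.25, array([532., 244.,  38.]))]
pillar_tip [(array([424. , 198.8]), 0.87, array([ 512., -212.,  150.]))]
guide_grip [(array([431. , 214.8]), 0.65, array([ 476., -242.,   86.]))]
guide_fork [(array([442.6, 239.4]), 0.89, array([ 415., -280.,   38.]))]
caliper [(array([325.8, 242. ]), 0.85, array([412.,   9.,   0.]))]
spray_can_mid [(array([235.6, 144.2]), 0.68, array([649., 215., 130.]))]
oil_bottle_mid [(array([209.3, 236.7]), 0.59, array([435., 283., 109.]))]
0.64 1129 [[521.0, -176.0, 58.0], [552.0, -222.0, 58.0], [428.0, -304.0, 58.0], [397.0, -259.0, 58.0]] [ 474.4 -240.3   58. ]
54.9 124.2
148.8 33.5
```

```bash
python3 -c "
from station import *
print(sign_off())"
```

```text
the job is handed in; nothing more can be done
None
```

The drill-guide plate is on the pillar jig, seated flat on its shoulders and released. In the last camera check it lay in line with the jig, and the can, bottle and caliper had not visibly moved. The job was handed in at about 22 s on the clock, and sign-off gave no verdict.

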